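# Locate a pen blank with the size slide and hold the cam clamp at full lift

### The arm

A 7-joint arm with a two-finger parallel gripper is mounted at the origin on a cart in front of the work surface, level with it; the furniture and walls round the work are solid. World frame = base frame: x ahead of the robot, y to its left, z up, the work surface at z = 0. Lengths are in mm, angles in rad, forces in N, time in s.
With the tool pointing down it reaches from about 400 to 875 mm from the base axis. Payload 4.4 kg.
Tool frame: the origin (TCP) lies midway between the tips of the shut fingers; the grasp point (between the pads) lies ctrl.grip_depth behind it (ctrl.grip_depth is the distance from the TCP to the grasp point, in mm); z points along the fingers, y is the line along which they close (so a half turn about z gives the same grasp; the last joint's range is limited). The gripper opens to 85 mm and grips with 20 to 120 N. Pads are 22 mm wide; open, the fingers measure 114 mm over their backs; the gripper's body (76 mm by 85 mm) begins 54 mm behind the grasp point. The pads swing forward as they close: fully open they stand 13 mm farther back than shut.
Start: joints at [1.04, 0.628, 0.038, 1.517, -0.027, 0.996, -0.02], TCP at [291.387, -581.043, 231.313] pointing down, gripper open.
Joint ranges: [-3.06, 3.06], [-0.37, 2.12], [-1.25, 1.32], [0.18, 2.47], [-1.1, 4.24], [0.23, 1.98], [-2.94, 2.94]. Speed limits (rad/s): [2.57, 2.57, 3.14, 3.14, 3.14, 3.14, 3.14].

### API

Orientations are given as [roll, pitch, yaw] about the fixed x, y, z axes, in that order (R = Rz(yaw) Ry(pitch) Rx(roll)).
In Python, from cell import ctrl gives the robot as it stands.
- The arm moves only by the tool carry_out, never from a script. Its argument "deltas" is one flat list of numbers, 7 for each row, row after row: the turn, a rotation vector about the tool's x, y, z in degrees, then the shift along the tool's x, y, z in m, then the closure, from -1 (fully open) to 1 (shut). In form: [wx, wy, wz, dx, dy, dz, claw, wx, wy, wz, dx, dy, dz, claw, ...]. A call has 1 to 12 rows; each row shifts and turns the commanded pose from where the row before left it, along the tool's axes as they then stand; what a row does not reach is not made up. A row lasts 1/8 s, in which the tool goes at most 62.5 mm and 10.7 degrees, less where a joint would pass 70% of its speed; a pose out of reach is approached as far as the arm can. A call with a gripper value outside its range is refused whole. The fingers move at their own pace and stop on an object; the grip force is fixed at half the most. Time passes only in rows, so rows that do not move let the fingers close. It gives the time, the measured TCP pose, the force, the opening and the grip force at its end, in the units of the state.
- ctrl.read_state(): the state, without advancing time (a new reading comes with each control period).
- ctrl.get_image(name): name is "scene" or "side" or "wrist"; returns the picture (384x512x3 uint8, red, green, blue); there is no depth.
- ctrl.calibration(name): a dict with "mtx" (3x3 intrinsics, pixels), "R" (3x3) and "t" (3): a world point X has camera coordinates R X + t. Camera axes: x right, y down, z forward; pixel columns grow to the right and rows downward; lengths in mm; the calibration is good to about 2 mm. A picture is of the moment at which its call begins: read the wrist's pose just before it. calibration takes no time and is no camera call; for the wrist camera it gives the pose at the moment of the call.
- ctrl.finish_job(): hands the job in; it is judged then, once.
The state is a dict: "clock": time; "qpos": joint angles; "qd": joint speeds; "tau": joint torques, N m; "eef_pos": TCP position; "tool_rot": TCP orientation; "force": force on the tool from outside, world axes, zero at the start; "torque": the same for the moment, N m; "width": finger opening in mm; "gripper_force": force on a finger pad.
Only numpy, scipy, OpenCV 4.12 (cv2) and the standard library are available. Lean on these libraries where they do the work, as an engineer would, in place of code of your own. Each camera call takes 0.05 s, during which the arm holds its last target. There are 200 camera calls.

### The job

In the green clamping jig, push the black grip of the size slide all the way to its end stop, away from the robot, so that the short light wooden pen blank is carried past the cam and up to the steel stop. Then swing the red-knobbed cam lever round to the yellow index line, its point of highest lift, so that the cam clamps the blank against the sprung rail, and finish still holding the knob with the lever there, because it springs back when let go. Leave the two long spare blanks, the turned finial, the wax tin and the little bottle where they are.

Things in the scene. Friction and masses are not known exactly. Their poses are not given: they have to be found in the camera images.
- jig: green base plate fixed to the bench at its left end, about 100 x 290 x 12 mm, with a channel along y. Yaw 1.47 to 1.87: x points to the robot's left, y towards the robot. Cam on the channel's -x side, sprung rail on the +x side, dark steel stop at y = -30 mm. All fixed parts but the pivot are at most 36 mm high. Origin: underside, on the channel's centre line, level with the cam's pivot.
- slide_grip (a point): middle of the black ribbed upright grip of the size slide: a fin 14 mm (jig x) by 30 mm (jig y), from 33 to 78 mm above the bench; this point is 62 mm above it. Best pinched across jig x, fingertips over 40 mm above the bench (clear of the rails). It runs along the channel towards jig -y (away from the robot).
- size_slide (a joint): travel of the size slide in m: 0 nearest the robot (jig +y), 0.080 at its end stop (jig -y, away from the robot). It stays where left; about 2 N of friction. Its pusher face, 60 mm to the -y side of the grip point, pushes the blank ahead; at the end stop the blank is within about 1 mm of the steel stop.
- blank: light wooden square pen blank with a brass tube in it, 19 x 60 x 19 mm, long along its y, lying loose in the channel (4 mm of side play) between the pusher and the cam; origin at the centre of its underside, 12 mm above the bench. Pushed home, its origin is at jig y = 0 to 1 mm, oppopoint the cam.
- sprung_rail: steel rail along the jig's +x side of the channel, 10 x 216 x 21 mm, top 34 mm above the bench, backed by springs: the cam presses the blank against it and pushes it up to 3 mm to jig +x, with about 10 N at highest lift. The cam first meets the blank at about 0.6 rad of the lever. Origin on the face to the channel, at jig x = 10.5 mm, y = 0, 12 mm above the bench.
- cam_lever (a joint): angle of the lever about its vertical pivot in rad, growing clockwise seen from above (knob moves to jig -y, away from the robot): 0 at rest, 1.40 at highest lift (over the yellow line), end of travel 1.80; beyond 1.40 the cam draws back again. A spring returns it to 0 when let go: about 1 N at the knob at rest, 6 to 8 N at 1.40.
- cam_hinge (a point): point on the lever's vertical pivot axis, 74 mm above the bench, at jig x = -36 mm, y = 0. Beware of the lathe to the right of the jig: its tall headstock fills world x over 0.52 and y under 0.203 (handwheel to y = 0.227 at 370 to 490 mm above the bench); keep to its left.
- knob_grip (a point): middle of the upright red knob on the lever: round, 26 mm across, from 52 to 92 mm above the bench; this point 74 mm above it, 80 mm from the pivot axis. Below it the lever is a bar 16 mm wide, top 52 mm above the bench, with a short nose past the knob. The knob turns freely on the lever.
- index_mark (a point): fixed point of the jig where the knob's middle (knob_grip) stands at highest lift, above the yellow line on the aluminium index plate at the jig's far left; 74 mm above the bench.
- lever_knob: the red knob itself, origin at the centre of its underside.
- spare_blank_a: long dark red spare pen blank, 20 x 130 x 20 mm, in front of the lathe; leave it.
- spare_blank_b: long dark brown spare pen blank, 20 x 120 x 20 mm, in front of the lathe; leave it.
- wax_tin: round yellow tin, 76 mm across, 31 mm high, in front of the lathe; leave it.
- finish_bottle: small brown dropper bottle, 33 mm across, 102 mm high, in front of the lathe; leave it.
- turned_finial: small turned wooden finial standing upright, 38 mm across, 81 mm high, in front of the lathe; leave it.

How it is judged:
By the outcome, as a careful person would: the job done as asked, in the order asked, and still so for the second after the job is handed in, while the arm keeps its last pose, push and grip.
It also fails if it takes over 45 s, if anything falls off the work surface, if the arm or the gripper's body presses on something with over 40 N, if the wrist force passes 120 N, or if a joint passes its speed limit or range.

## Working session

There is one attempt and no reset: what is moved stays moved. The work goes in short steps, Python scripts to look and compute and a tool call to move; the robot and the scene stay as the last step left them, time stands still between calls to the robot, and variables do not carry over. Pictures are saved under pics/ and viewed, at most 10 in all, crops included, and the job is handed in when it is done.

Besides the shell and the picture viewer there is one more tool, called after "Call:" by a JSON object that holds its "api" and its "payload". carry_out: Moves the arm, as the interface text tells. Its arguments: {"type":"object","properties":{"deltas":{"type":"array"}},"required":["deltas"]}

```bash
ls; mkdir -p pics; python3 - <<'E'
from cell import ctrl
import cv2,numpy as np
s=ctrl.read_state();print(s,ctrl.grip_depth)
a=ctrl.get_image("scene");b=ctrl.get_image("side")
cv2.imwrite("pics/scene0.png",a[...,::-1]);cv2.imwrite("pics/side0.png",b[...,::-1])
for n in("scene","side","wrist"):
  c=ctrl.calibration(n);print(n,c["mtx"],-c["R"].T@c["t"])
E
```

```text
pics
{'clock': 0.0, 'qpos': array([ 1.0401946 ,  0.6293284 ,  0.03844383,  1.51837444, -0.02696359,
        0.99628315, -0.01998211]), 'qd': array([-0.00095268, -0.00072387,  0.00069277, -0.00237724,  0.00151502,
        0.00139213,  0.00027761]), 'tau': array([ 1.42607420e-03, -5.63400042e+01,  1.22645516e+00, -1.93444777e+01,
        1.09811078e-02,  1.03136350e-02, -2.83188922e-05]), 'eef_pos': array([ 291.09637888, -580.47849688,  230.39855616]), 'tool_rot': array([-3.13971813e+00,  5.54926218e-05,  4.64837818e-01]), 'force': array([0.30630051, 0.24001687, 0.93460438]), 'torque': array([-0.00256025,  0.0481677 ,  0.00101602]), 'gripper_force': 0.0, 'width': 85.66234050079731} 18.700000000000003
scene [[466.21737688   0.         255.37006679]
 [  0.         466.21737688 196.28258257]
 [  0.           0.           1.        ]] [ -14.25981241 1113.07582083  716.33790416]
side [[411.13566725   0.         250.3284515 ]
 [  0.         411.13566725 192.60666388]
 [  0.           0.           1.        ]] [ 57.14414585 249.03096607 830.59426691]
wrist [[280.32136841   0.         257.81898713]
 [  0.         280.32136841 192.30856529]
 [  0.           0.           1.        ]] [ 350.81641119 -551.73480991  373.14882857]
```

View pics/scene0.png

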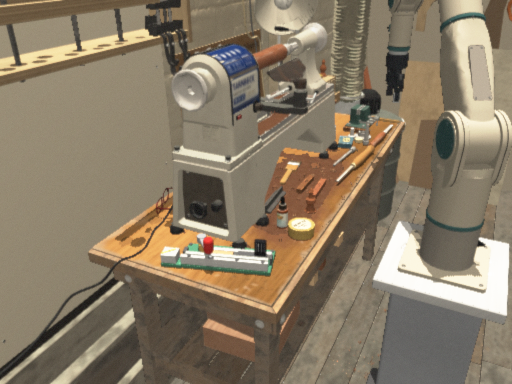

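View pics/side0.png

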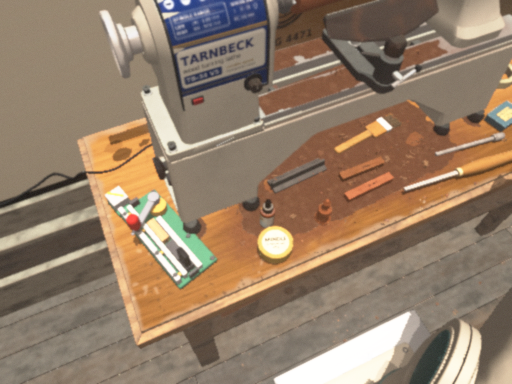

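The scene shows the jig with the red knob at about (208,244) and the black grip at (260,247). In the side view the knob is at (133,222), the grip at (183,258), the pivot near (155,198) and the far index plate near (117,195). Next I triangulate with masks and look at an enlarged side crop.

```bash
cat > h.py <<'E'
import cv2,numpy as np
from cell import ctrl
def ray(c,uv):
    d=c["R"].T@np.linalg.inv(c["mtx"])@np.array([uv[0],uv[1],1.]);return -c["R"].T@c["t"],d/np.linalg.norm(d)
def plane(c,uv,z):
    o,d=ray(c,uv);return o+d*(z-o[2])/d[2]
def tri(c1,u1,c2,u2):
    o1,d1=ray(c1,u1);o2,d2=ray(c2,u2)
    s=np.linalg.lstsq(np.c_[d1,-d2],o2-o1,rcond=None)[0]
    p,q=o1+d1*s[0],o2+d2*s[1];return (p+q)/2,np.linalg.norm(p-q)
def proj(c,X):
    p=c["mtx"]@(c["R"]@np.asarray(X,float)+c["t"]);return p[:2]/p[2]
def blobs(m,amin=15):
    n,l,s,ce=cv2.connectedComponentsWithStats(m.astype(np.uint8));return [(s[i].tolist(),ce[i].round(1).tolist()) for i in range(1,n) if s[i][4]>=amin]
E
python3 - <<'E'
from h import *
I={n:cv2.imread(f"pics/{n}0.png") for n in("scene","side")}
C={n:ctrl.calibration(n) for n in I}
box={"scene":(150,225,290,280),"side":(95,175,225,295)}
red={};blk={}
for n,im in I.items():
    x0,y0,x1,y1=box[n];h=cv2.cvtColor(im,cv2.COLOR_BGR2HSV)
    k=np.zeros(h.shape[:2],bool);k[y0:y1,x0:x1]=1
    r=k&((h[...,0]<6)|(h[...,0]>174))&(h[...,1]>170)&(h[...,2]>90)
    b=k&(h[...,2]<45)
    y=k&(h[...,0]>20)&(h[...,0]<34)&(h[...,1]>90)
    g=k&(h[...,0]>60)&(h[...,0]<95)&(h[...,1]>90)
    print(n,"red",blobs(r),"blk",blobs(b),"yel",blobs(y,4),"grn",blobs(g,40))
    red[n]=max(blobs(r),key=lambda t:t[0][4])[1]
print("knob",tri(C["scene"],red["scene"],C["side"],red["side"]))
a=cv2.resize(I["side"][175:295,90:230],None,fx=4.2,fy=4.2,interpolation=cv2.INTER_CUBIC)
b=cv2.resize(I["scene"][228:283,150:290],None,fx=4.2,fy=4.2,interpolation=cv2.INTER_CUBIC)
cv2.imwrite("pics/crop0.png",np.vstack([a[:365],b])[:600] if 0 else cv2.resize(np.vstack([a,b]),None,fx=.8,fy=.8))
E
```

```text
scene red [([204, 237, 9, 16, 127], [207.8, 244.4])] blk [([171, 227, 12, 6, 43], [175.7, 230.2]), ([239, 243, 7, 4, 19], [242.1, 244.7]), ([255, 242, 10, 14, 85], [260.4, 249.2])] yel [] grn [([189, 245, 9, 6, 43], [193.3, 247.3]), ([162, 260, 40, 8, 80], [180.2, 264.7]), ([214, 265, 58, 10, 109], [245.4, 270.3])]
side red [([127, 215, 11, 13, 102], [132.1, 220.5])] blk [] yel [([107, 191, 5, 3, 9], [108.8, 192.2]), ([113, 194, 10, 2, 10], [117.5, 194.4]), ([153, 197, 16, 15, 108], [160.6, 205.3]), ([205, 245, 6, 6, 6], [207.5, 247.5]), ([160, 251, 3, 2, 4], [161.0, 251.5]), ([177, 272, 4, 3, 8], [178.8, 273.0])] grn []
knob (array([531.8622791 , 302.56885139,  78.66959067]), np.float64(0.8840380210209555))
```

View pics/crop0.png

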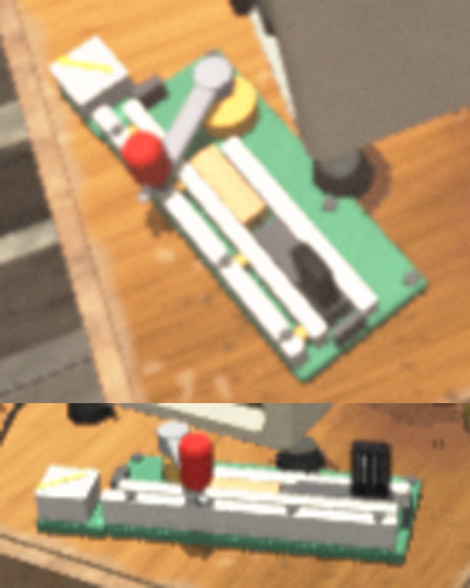

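The crop shows the pivot top at side (153,197) and scene (201.5,236.5), the grip centre at side (183,258) and scene (260.4,248), and the yellow line at side (109,193) to (123,195). The blank sits between cam and slide, and the lever points across the channel.

```bash
python3 - <<'E'
from h import *
S,D=ctrl.calibration("scene"),ctrl.calibration("side")
def sd(x,y):return (90+x/3.36,175+y/3.36)
def sc(x,y):return (150+x/3.36,228+(y-403)/3.36)
P={"pivot":(sc(173,431),sd(212,73)),"grip":(sc(371,470),sd(313,280)),"griptop":(sc(371,447),sd(303,252)),
"knobtop":(sc(197,440),sd(143,144)),"plate_nr":(sc(36,490),sd(95,122)),
"baseNR":(sc(420,480),sd(426,285)),"baseNL":(sc(402,560),sd(303,380))}
for k,v in P.items():print(k,*[np.round(q,1) for q in tri(S,v[0],D,v[1])])
for n,p,z in(("NR",(426,285),12),("NL",(303,380),12),("railA",(232,142),34),("railB",(375,300),34),("sprA",(187,170),34),("sprB",(320,335),34),("farR",(218,52),12),("yl0",(63,60),36),("yl1",(110,68),36)):
  print(n,np.round(plane(D,sd(*p),z),1))
E
```

```text
pivot [587.8 245.6  53.8] 0.4
grip [419.2 233.7  58.3] 2.1
griptop [423.6 233.1  79.9] 6.8
knobtop [529.8 299.2  92.5] 0.9
plate_nr [632.5 335.   23.3] 49.5
baseNR [408.  168.4  12.6] 2.4
baseNL [382.1 260.1   5.9] 0.2
NR [406.9 168.2  12. ]
NL [379.8 260.1  12. ]
railA [544.1 249.3  34. ]
railB [401.2 202.7  34. ]
sprA [536.1 282.3  34. ]
sprB [393.7 241.1  34. ]
farR [631.2 236.3  12. ]
yl0 [651.5 334.9  36. ]
yl1 [632.  307.4  36. ]
```

Checks so far: pivot to knob measures 79.6 mm against 80 given. The yaw is about 1.86, within the stated range. Rotating the lever 1.40 rad puts the index at about (633,312), on the yellow line. I'll move over the jig now for closer wrist views.

Call:
{"api": "carry_out", "payload": {"deltas": [0,0,0,0.0377,-0.0408,0,-1,0,0,0,0.0377,-0.0408,0,-1,0,0,0,0.0377,-0.0408,0,-1,0,0,0,0.0377,-0.0408,0,-1,0,0,0,0.0377,-0.0408,0,-1,0,0,0,0.0377,-0.0408,0,-1,0,0,0,0.0377,-0.0408,0,-1,0,0,0,0.0377,-0.0408,0,-1,0,0,0,0.0377,-0.0408,0,-1]}}

```text
clock: 1.23
eef_pos: [430.3, -99.0, 231.3]
tool_rot: [3.142, -0.0, 0.465]
force: [0.9, 0.2, -0.0]
width: 85.1
gripper_force: 0.0
```

Call:
{"api": "carry_out", "payload": {"deltas": [0,0,0,0.0228,-0.0492,0,-1,0,0,0,0.0228,-0.0492,0,-1,0,0,0,0.0228,-0.0492,0,-1,0,0,0,0.0228,-0.0492,0,-1,0,0,0,0.0228,-0.0492,0,-1,0,0,0,0.0228,-0.0492,0,-1,0,0,10.2,0,0,0,-1,0,0,0,0,0,0,-1,0,0,0,0,0,0,-1]}}

```text
clock: 2.35
eef_pos: [420.0, 223.7, 231.2]
tool_rot: [3.141, 0.001, 0.288]
force: [-0.2, -0.0, -0.8]
width: 85.4
gripper_force: 0.0
```

```bash
python3 - <<'E'
from h import *
import pickle
c=ctrl.calibration("wrist");im=ctrl.get_image("wrist")[...,::-1]
cv2.imwrite("pics/w1.png",im);pickle.dump(c,open("w1.pkl","wb"))
print(-c["R"].T@c["t"],c["R"])
for n,X in dict(grip=(420,234,62),knob=(531,301,74),pivot=(588,246,54),idx=(633,312,74)).items():print(n,proj(c,X))
E
```

```text
[483.86590542 242.0883676  373.81301918] [[ 2.85085026e-01 -9.58501942e-01  7.45292703e-04]
 [-9.25863125e-01 -2.75175987e-01  2.58951056e-01]
 [-2.48000003e-01 -7.45131073e-02 -9.65890157e-01]]
grip [248.38703391 175.19769406]
knob [213.4882875   51.39566201]
pivot [283.29427519  13.57476926]
idx [229.81087081 -73.91786664]
```

View pics/w1.png

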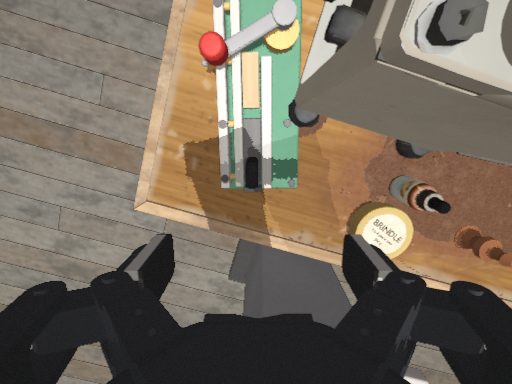

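The wrist view shows the grip at about (252,172), the knob at (213,47) and the pivot at (285,12). The channel is vertical in the image, so the yaw of 0.288 matches the jig. I'll refine by mask and cross-view triangulation.

```bash
python3 - <<'E'
from h import *
import pickle
c=pickle.load(open("w1.pkl","rb"));S,D=ctrl.calibration("scene"),ctrl.calibration("side")
im=cv2.imread("pics/w1.png");h=cv2.cvtColor(im,cv2.COLOR_BGR2HSV)
k=np.zeros(h.shape[:2],bool);k[140:195,235:275]=1
b=k&(h[...,2]<50);print("blk",blobs(b))
k[:]=0;k[20:80,190:240]=1
r=k&((h[...,0]<6)|(h[...,0]>174))&(h[...,1]>150)&(h[...,2]>80);print("red",blobs(r))
g=max(blobs(b),key=lambda t:t[0][4])
for row in range(154,192,4):
  print(row,h[row,240:266,2].tolist())
# rail edges at z=34: white columns
for row in (80,100,150,170):
  w=(h[row,210:300,1]<60)&(h[row,210:300,2]>150);print(row,(np.flatnonzero(w)+210).tolist())
kr=max(blobs(r),key=lambda t:t[0][4])[1]
print("knob w+scene",tri(c,kr,S,(207.8,244.4)),"w+side",tri(c,kr,D,(132.1,220.5)))
print("grip w+scene",tri(c,g[1],S,(260.4,249.2)))
print("pivot w+scene",tri(c,(285,12),S,(201.5,236.3)),tri(c,(285,12),D,(153.1,196.7)))
for z in(62,78):print(z,plane(c,g[1],z))
E
```

```text
blk [([245, 157, 14, 32, 387], [251.3, 172.5])]
red [([199, 32, 29, 34, 695], [213.1, 48.1])]
154 [181, 185, 148, 96, 89, 93, 92, 93, 76, 68, 69, 69, 67, 69, 70, 69, 70, 71, 68, 68, 65, 94, 216, 241, 243, 242]
158 [177, 178, 155, 107, 88, 75, 66, 47, 30, 24, 26, 25, 20, 22, 21, 20, 24, 58, 69, 68, 67, 92, 129, 143, 142, 142]
162 [141, 142, 131, 96, 71, 60, 36, 23, 25, 28, 27, 29, 23, 25, 27, 24, 22, 25, 57, 69, 68, 88, 126, 142, 142, 141]
166 [141, 143, 136, 102, 76, 48, 29, 28, 32, 30, 30, 34, 34, 34, 31, 31, 23, 26, 71, 75, 64, 87, 126, 143, 142, 142]
170 [140, 141, 141, 107, 75, 44, 25, 28, 31, 33, 32, 33, 33, 34, 30, 32, 29, 28, 62, 69, 65, 87, 126, 142, 142, 141]
174 [138, 141, 142, 108, 71, 45, 30, 27, 27, 31, 31, 29, 29, 29, 31, 30, 29, 26, 61, 68, 65, 87, 126, 143, 141, 141]
178 [137, 139, 140, 106, 71, 51, 32, 25, 28, 31, 32, 32, 32, 30, 32, 27, 30, 27, 76, 74, 66, 86, 125, 143, 142, 142]
182 [141, 137, 139, 113, 96, 63, 31, 27, 27, 30, 30, 29, 31, 30, 31, 31, 25, 24, 67, 91, 96, 94, 126, 140, 142, 141]
186 [135, 126, 132, 116, 72, 51, 35, 26, 28, 28, 27, 25, 28, 30, 24, 28,
[... 471 characters left out ...]
70, 271]
150 [220, 221, 222, 223, 224, 225, 226, 227, 235, 236, 237, 238, 239, 240, 241, 262, 263, 264, 265, 266, 267, 268, 269, 270, 271]
170 []
knob w+scene (array([532.80934007, 301.22502969,  77.38596307]), np.float64(0.7789501756372448)) w+side (array([533.50411829, 302.20239069,  76.4878863 ]), np.float64(1.2579986590988017))
grip w+scene (array([421.8633345 , 231.21361865,  52.78754347]), np.float64(0.6725982629422895))
pivot w+scene (array([589.45348892, 244.53763695,  53.19646742]), np.float64(1.3123087497643056)) (array([592.04203548, 245.16131177,  47.35234633]), np.float64(0.6422659408534158))
62 [423.92264155 231.70381407  62.        ]
78 [426.99849843 232.23667462  78.        ]
```

The grip is at about (424, 231.5), with the fin's faces consistent with z = 33 to 78. I descend and pinch it with the TCP at 46 mm.

Call:
{"api": "carry_out", "payload": {"deltas": [0,0,0,0.006,-0.0063,0.03,-1,0,0,0,0,0,0.05,-1,0,0,0,0,0,0.045,-1,0,0,0,0,0,0.035,-1,0,0,0,0,0,0.025,-1,0,0,0,0,0,0,0,0,0,0,0,0,0,1,0,0,0,0,0,0,1,0,0,0,0,0,0,1,0,0,0,0,0,0,1,0,0,0,0,0,0,1]}}

```text
clock: 3.78
eef_pos: [424.7, 232.3, 47.4]
tool_rot: [3.142, -0.002, 0.288]
force: [-1.1, -1.6, 6.2]
width: 13.0
gripper_force: 59.0
```

Gripped, with a width of 13 mm. Now I push along tool +x.

Call:
{"api": "carry_out", "payload": {"deltas": [0,0,0,0.006,0,0,1,0,0,0,0.01,0,0,1,0,0,0,0.01,0,0,1,0,0,0,0.01,0,0,1,0,0,0,0.01,0,0,1,0,0,0,0.01,0,0,1,0,0,0,0.01,0,0,1,0,0,0,0.006,0,0,1,0,0,0,0,0,0,1]}}

```text
clock: 4.9
eef_pos: [490.3, 252.5, 47.4]
tool_rot: [-3.141, 0.004, 0.288]
force: [-8.4, -1.2, 10.9]
width: 13.2
gripper_force: 60.0
```

Call:
{"api": "carry_out", "payload": {"deltas": [0,0,0,0.003,0,0,1,0,0,0,0.003,0,0,1,0,0,0,0,0,0,1]}}

```text
clock: 5.28
eef_pos: [489.6, 252.4, 47.3]
tool_rot: [3.141, 0.016, 0.286]
force: [-23.6, -3.9, 23.5]
width: 13.0
gripper_force: 60.8
```

The push has stopped after about 68 mm with 24 N. I'll check whether that is the end stop.

```bash
python3 - <<'E'
from h import *
import pickle
c=ctrl.calibration("wrist");im=ctrl.get_image("wrist")[...,::-1];sd=ctrl.get_image("side")[...,::-1]
cv2.imwrite("pics/w2raw.png",im);pickle.dump(c,open("w2.pkl","wb"))
a=cv2.resize(im[0:260,140:400],(520,520),interpolation=cv2.INTER_CUBIC)
cv2.imwrite("pics/w2.png",a)
E
```

```text
(no output)
```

View pics/w2.png

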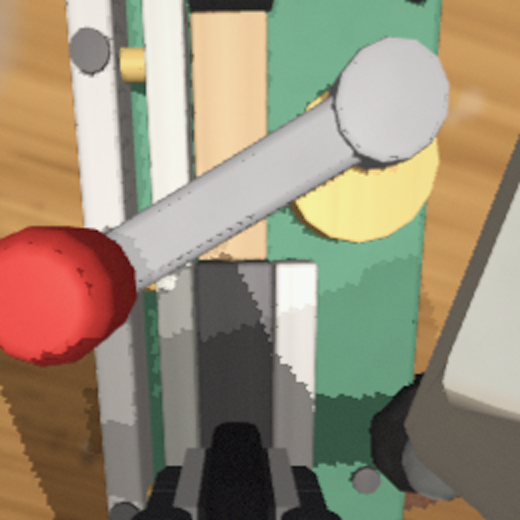

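The blank's end is against the dark stop (crop row about 10) with the pusher right behind it (row 262), so the slide is home. I ease the push, release and rise.

Call:
{"api": "carry_out", "payload": {"deltas": [0,0,0,-0.005,0,0,1,0,0,0,0,0,0,-1,0,0,0,0,0,0,-1,0,0,0,0,0,0,-1,0,0,0,0,0,-0.03,-1,0,0,0,0,0,-0.05,-1,0,0,0,0,0,-0.05,-1,0,0,0,0,0,0,-1]}}

```text
clock: 6.38
eef_pos: [495.0, 254.0, 180.3]
tool_rot: [-3.14, -0.006, 0.287]
force: [-4.7, -0.0, 9.5]
width: 85.5
gripper_force: 4.1
```

```bash
python3 - <<'E'
from h import *
import pickle
c=ctrl.calibration("wrist");im=ctrl.get_image("wrist")[...,::-1]
pickle.dump(c,open("w3.pkl","wb"));cv2.imwrite("pics/w3.png",im)
print(ctrl.read_state()["eef_pos"])
h=cv2.cvtColor(im,cv2.COLOR_BGR2HSV)
r=((h[...,0]<6)|(h[...,0]>174))&(h[...,1]>150)&(h[...,2]>60);r[260:]=0
kb=max(blobs(r),key=lambda t:t[0][4]);print(kb)
S,D=ctrl.calibration("scene"),ctrl.calibration("side");c1=pickle.load(open("w1.pkl","rb"));c2=pickle.load(open("w2.pkl","rb"))
print(tri(c,kb[1],S,(207.8,244.4)),tri(c,kb[1],D,(132.1,220.5)),tri(c,kb[1],c1,(213.1,48.1)))
print("knob@74",plane(c,kb[1],74),plane(c,kb[1],82))
print("pivot",tri(c2,(336,49),c1,(285,12)),tri(c2,(336,49),S,(201.5,236.3)))
E
```

```text
[494.43435089 253.67400705 179.27697124]
([202, 123, 32, 31, 673], [216.6, 137.7])
(array([532.61760575, 301.59036868,  77.51733151]), np.float64(0.8393257149610855)) (array([532.99742357, 302.27235815,  77.59221517]), np.float64(0.903726710812314)) (array([533.05322668, 301.57244614,  77.71167583]), np.float64(0.47762225194364977))
knob@74 [532.60393952 302.25718675  74.        ] [533.4228773  301.27959033  82.        ]
pivot (array([592.42920871, 244.74397854,  47.07655756]), np.float64(0.6209688238585258)) (array([589.88922364, 245.16989338,  53.34474911]), np.float64(2.7006360599905865))
```

View pics/w3.png

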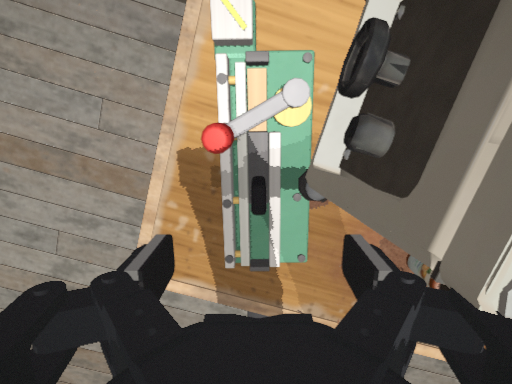

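The view shows the knob at (217,138), pivot cap at (296,94), blank from about (257,68) to (258,132), the stop at (257,58), and the yellow line from (222,0) to (243,26). I'll refine the pivot, index and blank seat.

```bash
python3 - <<'E'
from h import *
import pickle
im=cv2.imread("pics/w3.png");c1,c2,c=[pickle.load(open(f"w{i}.pkl","rb")) for i in(1,2,3)]
D=ctrl.calibration("side")
h=cv2.cvtColor(im,cv2.COLOR_BGR2HSV)
print("col257",[(r,im[r,257].tolist()) for r in range(56,74)])
g=(h[...,1]<40)&(h[...,2]>120);
for r in range(78,112,4):print(r,(np.flatnonzero(g[r,275:320])+275)[[0,-1]] if g[r,275:320].any() else None)
y=(h[...,0]>22)&(h[...,0]<34)&(h[...,1]>110)&(h[...,2]>150);y[30:]=0;y[:,:212]=0;y[:,250:]=0
v,u=np.nonzero(y);print(len(u),u.min(),u.max())
l=cv2.fitLine(np.c_[u,v].astype(np.float32),cv2.DIST_L2,0,.01,.01).ravel();print(l)
p=plane(c,(l[2],l[3]),36);q=plane(c,(l[2]+l[0]*10,l[3]+l[1]*10),36);print("line",p,q,np.degrees(np.arctan2(*(q-p)[1::-1])))
print("pivot",tri(c,(295.5,94),c1,(285,12)),tri(c,(295.5,94),D,(153.1,196.7)),plane(c,(295.5,94),54),plane(c,(295.5,94),60))
print("seat: blank ends z31",plane(c,(257,67.5),31),plane(c,(258,131.5),31),"stop",plane(c,(257,63.5),31))
n=(q-p)/np.linalg.norm(q-p)
for P in((589.5,245),(591,245),(588,246)):
  for a in(1,):
    d=np.array(P)-p[:2];print(P,"offset from line",d[0]*n[1]-d[1]*n[0],"rest ang",np.degrees(np.arctan2(301.8-P[1],532.7-P[0])),np.hypot(301.8-P[1],532.7-P[0]))
E
```

```text
col257 [(56, [151, 150, 155]), (57, [154, 155, 159]), (58, [156, 158, 162]), (59, [157, 161, 163]), (60, [151, 153, 157]), (61, [104, 106, 109]), (62, [54, 55, 57]), (63, [45, 45, 45]), (64, [47, 48, 46]), (65, [64, 74, 56]), (66, [117, 146, 97]), (67, [166, 202, 165]), (68, [167, 210, 226]), (69, [189, 233, 255]), (70, [186, 231, 255]), (71, [187, 232, 255]), (72, [186, 231, 255]), (73, [185, 231, 255])]
78 [293 300]
82 [287 306]
86 [283 308]
90 [283 309]
94 [276 309]
98 [275 307]
102 [275 305]
106 [275 298]
110 [275 281]
6 223 227
[ 9.9978322e-01 -2.0819785e-02  2.2483333e+02  8.3333331e-01]
line [648.14653894 329.81239516  36.        ] [650.85007735 321.23377656  36.        ] -72.50783488398181
pivot (array([588.82541894, 245.26996778,  56.19996382]), np.float64(1.1333494676959774)) (array([589.06309335, 245.42672251,  51.76490488]), np.float64(0.15370802562386662)) [588.82166922 245.56810175  54.        ] [588.13790388 246.15220955  60.        ]
seat: blank ends z31 [603.90140598 286.63041957  31.        ] [546.21845307 268.55007004  31.        ] stop [607.3194749  287.63877032  31.        ]
(589.5, 245) offset from line 81.42712730034384 rest ang 134.99999999999997 80.32733034279177
(591, 245) offset from line 79.99649020779069 rest ang 135.74664469416703 81.39490156023285
(588, 246) offset from line 82.55718901177232 rest ang 134.7421449473721 78.56035896048334
```

The stop measures at y = -29.7 as it should, but the blank seems about 4 mm short of it, with a sliver of green floor showing. I'll check w2 (taken while pushing) and the slide's position.

```bash
python3 - <<'E'
from h import *
import pickle
c1,c2,c3=[pickle.load(open(f"w{i}.pkl","rb")) for i in(1,2,3)]
a=1.860;X=np.array([np.cos(a),np.sin(a)]);Y=np.array([-X[1],X[0]]);O=np.array([588.9,245.4])+36*X
J=lambda p:np.round([(p[:2]-O)@X,(p[:2]-O)@Y],1)
for n,c,f in(("w1",c1,"w1"),("w2",c2,"w2raw"),("w3",c3,"w3")):
  im=cv2.imread(f"pics/{f}.png").astype(int)
  R=im[...,2]-im[...,0] # wood: high red-blue
  for x in (-4,0,4):
    prev=None;out=[]
    ys=np.arange(-34,46,.5);v=[]
    for y in ys:
      P=O+x*X+y*Y;u=proj(c,(*P,31));v.append(cv2.remap(R.astype(np.float32),np.float32([[u[0]]]),np.float32([[u[1]]]),cv2.INTER_LINEAR)[0,0])
    v=np.array(v);w=v>35
    print(n,x,"wood y",ys[w].min() if w.any() else None,ys[w].max() if w.any() else None)
im=cv2.imread("pics/w3.png");h=cv2.cvtColor(im,cv2.COLOR_BGR2HSV);b=h[...,2]<45;b[:150]=0;b[240:]=0;b[:,:235]=0;b[:,285:]=0
B=max(blobs(b),key=lambda t:t[0][4]);print(B)
x,y,w,hh,_=B[0];print("fin +y top edge z78",J(plane(c3,(x+w/2,y+hh),78)),"fin -y base z33",J(plane(c3,(x+w/2,y),33)))
print("stop base z12",J(plane(c3,(257,65.5),12)),"stop top",J(plane(c3,(257,61),33)))
E
```

```text
w1 -4 wood y 31.0 45.5
w1 0 wood y 31.0 45.5
w1 4 wood y 31.0 45.5
w2 -4 wood y -26.0 33.5
w2 0 wood y -26.0 33.5
w2 4 wood y -26.0 33.0
w3 -4 wood y -26.0 33.5
w3 0 wood y -26.0 34.0
w3 4 wood y -26.0 34.0
([251, 176, 15, 39, 529], [258.2, 194.9])
fin +y top edge z78 [ -2.  107.8] fin -y base z33 [-2.1 80.1]
stop base z12 [ -0.7 -31.2] stop top [ -0.8 -31.5]
```

Confirmed: the grip is at jig y ≈ 94 (should be about 90.5) and the blank is 4–5 mm off the stop. Something bound short of the end, so I'll check the current force and torque.

```bash
python3 - <<'E'
from h import *
s=ctrl.read_state();print({k:np.round(s[k],3) for k in("qpos","tau","eef_pos","tool_rot","force","torque","width","gripper_force","clock")})
E
```

```text
{'qpos': array([-0.49 ,  0.557, -0.052,  1.842,  0.041,  0.74 , -1.848]), 'tau': array([  1.794, -40.164,   0.73 , -13.113,  -0.144,  -1.34 ,   0.292]), 'eef_pos': array([494.434, 253.674, 179.277]), 'tool_rot': array([-3.14 , -0.004,  0.287]), 'force': array([-6.32 ,  1.487, 23.487]), 'torque': array([-1.271,  0.357, -0.323]), 'width': np.float64(85.568), 'gripper_force': np.float64(4.238), 'clock': np.float64(6.425)}
```

A 23 N upward force while standing clear of the jig means something touches the right finger, about 54 mm off-centre at world (510,202), next to the headstock corner. I'll look.

```bash
python3 - <<'E'
from h import *
a=ctrl.get_image("side")[...,::-1];b=ctrl.get_image("scene")[...,::-1]
s=ctrl.read_state();print(s["force"],s["torque"],s["eef_pos"])
cv2.imwrite("pics/now.png",np.hstack([cv2.resize(a[60:300,60:260],(400,480)),cv2.resize(b[130:290,150:283],(400,480))]))
E
```

```text
[-6.01077099  0.03149298 21.15122274] [-1.28348326  0.4442856  -0.4268048 ] [494.41417787 253.66856283 179.24271213]
```

View pics/now.png

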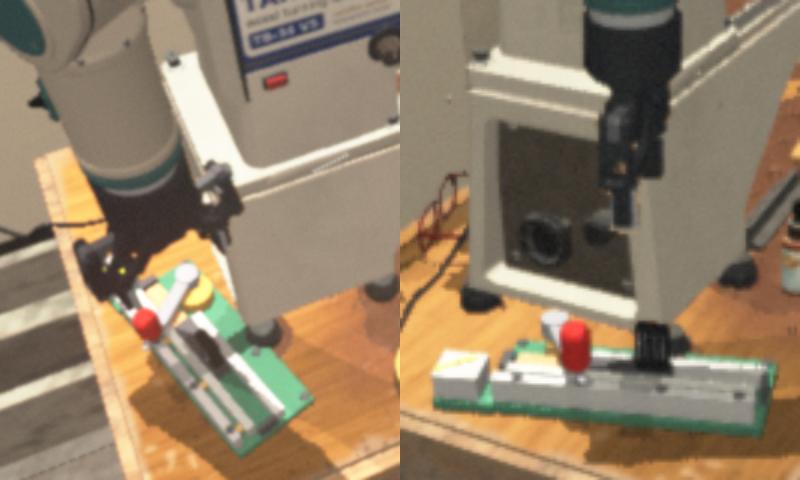

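The right finger's knuckle catches the lathe's corner and ledge, which also stopped the push. I back out up and left, then push the fin's near face with shut fingers. That keeps the gripper about 30 mm clear of the headstock.

Call:
{"api": "carry_out", "payload": {"deltas": [0,0,0,0,0,-0.015,-1,0,0,0,0,-0.02,0,-1,0,0,0,-0.02,0,0,1,0,0,0,-0.02,0,0,1,0,0,0,0,0.02,0,1,0,0,0,0,0,0,1,0,0,0,0,0,0,1]}}

```text
clock: 7.4
eef_pos: [455.5, 243.0, 191.1]
tool_rot: [-3.141, 0.0, 0.288]
force: [0.3, 0.4, -0.1]
width: -0.2
gripper_force: 0.0
```

Free, with zero force. I descend behind the fin and push.

Call:
{"api": "carry_out", "payload": {"deltas": [0,0,0,0,0,0.05,1,0,0,0,0,0,0.05,1,0,0,0,0,0,0.03,1,0,0,0,0,0,0.015,1,0,0,0,0,0,0,1,0,0,0,0.004,0,0,1,0,0,0,0.004,0,0,1,0,0,0,0,0,0,1]}}

```text
clock: 8.4
eef_pos: [464.3, 244.3, 47.2]
tool_rot: [-3.141, -0.002, 0.287]
force: [-0.7, 0.2, -0.1]
width: 0.1
gripper_force: 0.0
```

Call:
{"api": "carry_out", "payload": {"deltas": [0,0,0,0.003,0,0,1,0,0,0,0.003,0,0,1,0,0,0,0,0,0,1]}}

```text
clock: 8.78
eef_pos: [467.3, 245.0, 46.2]
tool_rot: [3.141, 0.004, 0.287]
force: [-5.4, -1.4, 4.2]
width: 0.0
gripper_force: 2.5
```

Call:
{"api": "carry_out", "payload": {"deltas": [0,0,0,0.003,0,0,1,0,0,0,0.002,0,0,1,0,0,0,0,0,0,1,0,0,0,0,0,0,1]}}

```text
clock: 9.28
eef_pos: [467.2, 244.8, 45.8]
tool_rot: [3.14, 0.013, 0.288]
force: [-14.3, -2.5, 11.4]
width: 0.2
gripper_force: 6.9
```

```bash
cat > seat.py <<'E'
from h import *
def seat(name):
  c=ctrl.calibration("wrist");im0=ctrl.get_image("wrist")[...,::-1];cv2.imwrite(f"pics/{name}.png",im0);im=im0.astype(int)
  a=1.860;X=np.array([np.cos(a),np.sin(a)]);Y=np.array([-X[1],X[0]]);O=np.array([588.9,245.4])+36*X
  R=(im[...,2]-im[...,0]).astype(np.float32);V=im.max(2).astype(np.float32)
  g=lambda I,u:cv2.remap(I,np.float32([[u[0]]]),np.float32([[u[1]]]),cv2.INTER_LINEAR)[0,0]
  ys=np.arange(-34,46,.5)
  for x in(-4,0,4):
    us=[proj(c,(*(O+x*X+y*Y),31)) for y in ys];w=np.array([g(R,u) for u in us])>35
    print(x,ys[w].min() if w.any() else None,ys[w].max() if w.any() else None)
  s=ctrl.read_state();print(np.round(s["force"],1),np.round(s["torque"],2),np.round(s["eef_pos"],1))
E
python3 -c "
from seat import *
seat('w4')"
```

```text
-4 -4.5 29.0
0 -4.5 29.0
4 -4.5 29.0
[-13.3  -2.8  10.3] [-0.52  2.56 -0.01] [467.2 244.8  45.8]
```

The blank's near end is now at jig y = 29, having moved about 4.5 mm. The slide rests firmly on its end stop at 14 N. Back off, rise, and recheck.

Call:
{"api": "carry_out", "payload": {"deltas": [0,0,0,-0.01,0,0,1,0,0,0,-0.012,0,0,1,0,0,0,0,0,-0.05,1,0,0,0,0,0,-0.05,-1,0,0,0,0,0,-0.04,-1,0,0,0,0.03,-0.015,0,-1,0,0,0,0,0,0,-1,0,0,0,0,0,0,-1]}}

```text
clock: 10.32
eef_pos: [476.7, 262.9, 185.8]
tool_rot: [3.141, 0.001, 0.287]
force: [0.0, 1.2, 0.0]
width: 85.3
gripper_force: 0.0
```

```bash
python3 -c "
from seat import *
seat('w5')"
```

```text
-4 -30.5 29.5
0 -30.5 29.5
4 -30.5 10.5
[0.4 0.2 0.6] [-0.03  0.04  0.02] [476.5 262.7 185.7]
```

View pics/w5.png

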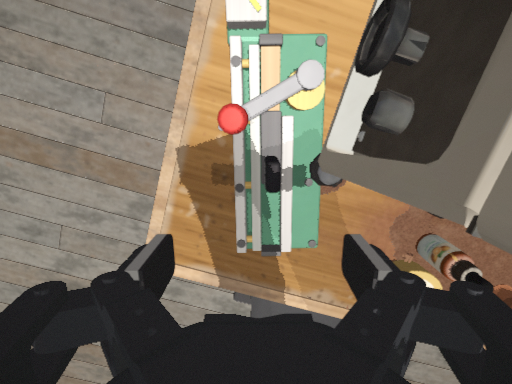

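The blank now spans y = -30.5 to 29.5, touching the stop at about (270,45) in the picture. Next, the knob at (533, 302).

Call:
{"api": "carry_out", "payload": {"deltas": [0,0,0,0.0326,-0.0107,0,-1,0,0,0,0.0326,-0.0107,0,-1,0,0,0,0,0,0.04,-1,0,0,0,0,0,0.04,-1,0,0,0,0,0,0.03,-1,0,0,0,0,0,0.017,-1,0,0,0,0,0,0,-1,0,0,0,0,0,0,1,0,0,0,0,0,0,1,0,0,0,0,0,0,1,0,0,0,0,0,0,1]}}

```text
clock: 11.75
eef_pos: [534.3, 302.6, 60.3]
tool_rot: [-3.142, -0.001, 0.287]
force: [-1.0, -1.0, 3.8]
width: 23.7
gripper_force: 58.5
```

The knob is gripped. Now I compute the arc in tool axes and check the index against the yellow line.

```bash
python3 - <<'E'
from h import *
import pickle
c=pickle.load(open("w3.pkl","rb"))
p,q=plane(c,(222,0),36),plane(c,(243,26),36);print(p,q,np.degrees(np.arctan2(*(p-q)[1::-1])))
P=np.array([589.2,245.3]);n=(p-q)[:2]/np.linalg.norm((p-q)[:2]);d=P-q[:2];print("pivot off line",d[0]*n[1]-d[1]*n[0])
a=np.radians(np.linspace(135,54.8,13));K=P+79.8*np.c_[np.cos(a),np.sin(a)]
psi=.287;T=np.array([[np.cos(psi),np.sin(psi)],[np.sin(psi),-np.cos(psi)]])
print(np.round(np.diff(K,axis=0)@T.T/1000,4).tolist(),K[-1])
E
```

```text
[648.06086297 332.42184067  36.        ] [633.28164286 308.66371272  36.        ] 58.11549354126933
pivot off line -3.9610974933622813
[[0.0084, -0.004], [0.0088, -0.003], [0.0091, -0.0019], [0.0093, -0.0008], [0.0093, 0.0002], [0.0092, 0.0013], [0.009, 0.0024], [0.0087, 0.0034], [0.0082, 0.0044], [0.0076, 0.0053], [0.007, 0.0062], [0.0062, 0.0069]] [635.19929883 310.50816289]
```

Call:
{"api": "carry_out", "payload": {"deltas": [0,0,0,0.0084,-0.004,0,1,0,0,0,0.0088,-0.003,0,1,0,0,0,0.0091,-0.0019,0,1,0,0,0,0.0093,-0.0008,0,1,0,0,0,0.0093,0.0002,0,1,0,0,0,0.0092,0.0013,0,1,0,0,0,0.009,0.0024,0,1,0,0,0,0.0087,0.0034,0,1,0,0,0,0.0082,0.0044,0,1,0,0,0,0.0076,0.0053,0,1,0,0,0,0,0,0,1]}}

```text
clock: 13.12
eef_pos: [618.4, 322.1, 60.3]
tool_rot: [-3.139, 0.002, 0.287]
force: [-4.6, 0.5, 7.6]
width: 23.7
gripper_force: 58.9
```

Call:
{"api": "carry_out", "payload": {"deltas": [0,0,0,0.007,0.0062,0,1,0,0,0,0.0062,0.0069,0,1,0,0,0,0,0,0,1,0,0,0,0,0,0,1,0,0,0,0,0,0,1,0,0,0,0,0,0,1]}}

```text
clock: 13.88
eef_pos: [634.5, 314.3, 60.3]
tool_rot: [-3.138, 0.001, 0.288]
force: [-4.3, 2.8, 6.1]
width: 23.9
gripper_force: 58.9
```

```bash
python3 - <<'E'
from h import *
import pickle
s=ctrl.read_state();print(np.round(s["eef_pos"],1),np.round(s["force"],1),np.round(s["torque"],2))
e=s["eef_pos"][:2]-[1.5,.8]-[589.2,245.3];print("angle",np.degrees(np.arctan2(e[1],e[0])),np.hypot(*e))
c=ctrl.calibration("wrist");im=ctrl.get_image("wrist")[...,::-1];sd=ctrl.get_image("side")[...,::-1]
pickle.dump(c,open("w6.pkl","wb"));cv2.imwrite("pics/w6raw.png",im);cv2.imwrite("pics/side6.png",sd)
D=ctrl.calibration("side")
cv2.imwrite("pics/six.png",np.hstack([cv2.resize(im[20:290,130:400],(400,400)),cv2.resize(sd[165:265,90:190],(400,400),interpolation=cv2.INTER_CUBIC)]))
E
```

```text
[634.5 314.3  60.3] [-4.3  2.8  6.1] [0.55 0.95 0.  ]
angle 57.32394805179296 81.06093360269323
```

View pics/six.png

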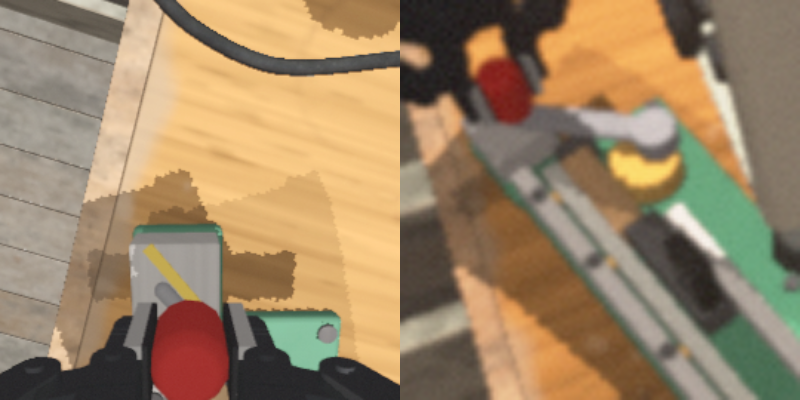

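The wrist crop shows the yellow line from (148,248) to (190,298) with the lever's grey nose at about (165,292), just left of it. So the lever is slightly short of the line. I'll measure both.

```bash
python3 - <<'E'
from h import *
import pickle
c=pickle.load(open("w6.pkl","rb"));im=cv2.imread("pics/w6raw.png");h=cv2.cvtColor(im,cv2.COLOR_BGR2HSV)
P=np.array([589.2,245.3]);f=lambda u,v,z:(plane(c,(u,v),z)[:2]-P)
A=lambda d:(round(np.degrees(np.arctan2(d[1],d[0])),1),round(np.hypot(*d),1))
y=(h[...,0]>18)&(h[...,0]<34)&(h[...,1]>90);m=np.zeros_like(y);m[184:224,222:272]=1;y&=m
for r in range(188,222,4):
  u=np.flatnonzero(y[r]);print(r,u.min() if len(u) else None,u.max() if len(u) else None,A(f(u.mean(),r,36)) if len(u) else "")
for r in range(210,228,3):print(r,h[r,228:262,2].tolist())
for t in((238,213.7),(246,222.5)):print("nose",A(f(*t,52)),A(f(*t,44)))
k=((h[...,0]<6)|(h[...,0]>174))&(h[...,1]>150)&(h[...,2]>60)
B=max(blobs(k),key=lambda t:t[0][4]);x,yy,w,hh,_=B[0];print(B,"knob@84",A(f(*B[1],84)),A(f(*B[1],78)))
E
cat > crop.py <<'E'
import cv2
im=cv2.imread("pics/w6raw.png");cv2.imwrite("pics/six2.png",cv2.resize(im[175:275,200:320],(720,600),interpolation=cv2.INTER_CUBIC))
E
python3 crop.py
```

```text
188 227 235 (np.float64(54.9), np.float64(111.5))
192 229 239 (np.float64(55.0), np.float64(108.4))
196 232 242 (np.float64(55.1), np.float64(105.3))
200 236 245 (np.float64(55.1), np.float64(101.9))
204 239 249 (np.float64(55.0), np.float64(98.5))
208 243 252 (np.float64(55.0), np.float64(95.1))
212 246 256 (np.float64(55.0), np.float64(91.7))
216 250 259 (np.float64(54.9), np.float64(88.3))
220 253 263 (np.float64(54.9), np.float64(84.8))
210 [164, 162, 164, 163, 164, 163, 163, 164, 160, 156, 144, 131, 138, 141, 151, 163, 184, 194, 195, 194, 195, 195, 195, 195, 195, 195, 182, 167, 160, 159, 159, 158, 159, 160]
213 [163, 164, 164, 162, 164, 164, 151, 126, 120, 123, 124, 126, 126, 124, 121, 118, 114, 133, 166, 188, 194, 195, 196, 195, 194, 195, 195, 194, 190, 172, 162, 159, 158, 160]
216 [163, 164, 163, 163, 164, 163, 134, 120, 125, 129, 132, 134, 133, 131, 127, 128, 124, 121, 117, 110, 130, 173, 192, 194, 195, 195, 194, 195, 195, 195, 195, 186, 167, 159]
219 [165, 162, 162, 161, 163, 164, 149, 128, 122, 125, 126, 128, 132, 132, 131, 133, 129, 129, 128, 126, 121, 116, 118, 160, 188, 194, 195, 196, 196, 195, 196, 195, 195, 190]
222 [164, 163, 161, 162, 164, 162, 161, 162, 162, 148, 127, 120, 124, 126, 129, 130, 132, 131, 130, 130, 129, 126, 123, 121, 117, 129, 147, 156, 170, 174, 171, 181, 188, 188]
225 [126, 124, 124, 123, 79, 37, 40, 58, 144, 161, 159, 160, 142, 125, 121, 124, 129, 129, 129, 130, 131, 130, 130, 131, 131, 132, 132, 132, 132, 131, 131, 132, 131, 133]
nose (np.float64(56.5), np.float64(99.6)) (np.float64(57.8), np.float64(97.9))
nose (np.float64(56.5), np.float64(92.6)) (np.float64(57.9), np.float64(90.5))
([232, 223, 53, 70, 2998], [257.7, 258.4]) knob@84 (np.float64(55.3), np.float64(84.0)) (np.float64(56.8), np.float64(81.5))
```

View pics/six2.png

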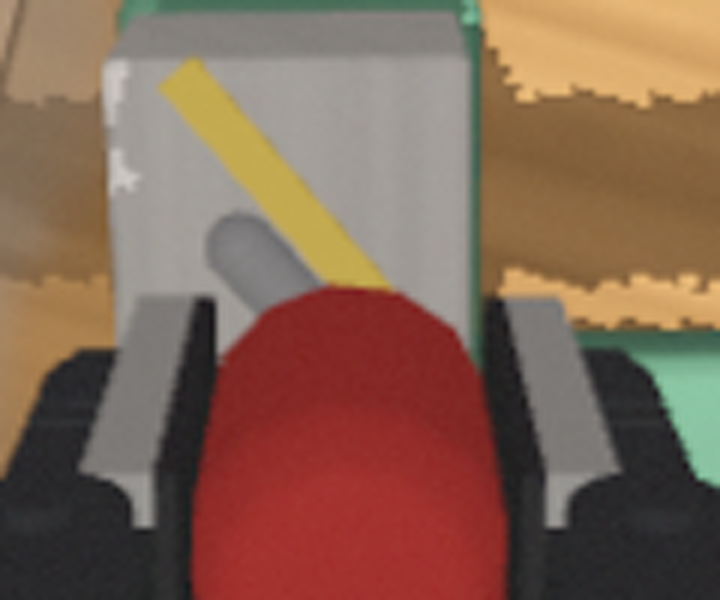

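The line lies at exactly 55.0° about the pivot, and the lever is at about 57°. It needs about 2° more (2.7 mm).

Call:
{"api": "carry_out", "payload": {"deltas": [0,0,0,0.0017,0.0021,0,1,0,0,0,0,0,0,1,0,0,0,0,0,0,1,0,0,0,0,0,0,1]}}

```text
clock: 14.48
eef_pos: [635.6, 313.6, 60.3]
tool_rot: [-3.137, 0.003, 0.289]
force: [-6.2, 2.1, 5.9]
width: 24.1
gripper_force: 59.0
```

```bash
cat > nose.py <<'E'
from h import *
c=ctrl.calibration("wrist");im=ctrl.get_image("wrist")[...,::-1];cv2.imwrite("pics/w7.png",im)
h=cv2.cvtColor(im,cv2.COLOR_BGR2HSV);s=ctrl.read_state()
P=np.array([589.2,245.3]);f=lambda u,v,z:(plane(c,(u,v),z)[:2]-P);A=lambda d:(round(np.degrees(np.arctan2(d[1],d[0])),1),round(np.hypot(*d),1))
e=s["eef_pos"][:2]-[1.5,.8]-P;print("tcp",A(e),np.round(s["eef_pos"],1),np.round(s["force"],1),s["width"])
y=(h[...,0]>18)&(h[...,0]<34)&(h[...,1]>90)
for r in range(190,222,6):
  u=np.flatnonzero(y[r,222:275])+222
  if len(u):print(r,A(f(u.mean(),r,36)))
n=(h[...,2]<140)&(h[...,1]<60)&(h[...,2]>100)
for r in range(209,225,2):
  u=np.flatnonzero(n[r,228:275])+228;print("nose",r,u.min() if len(u) else 0,u.max() if len(u) else 0,A(f((u.min()+u.max())/2,r,52)) if len(u) else "")
E
python3 nose.py
```

```text
tcp (np.float64(56.4), np.float64(81.0)) [635.6 313.6  60.3] [-6.5  3.4  7. ] 23.658561600226186
190 (np.float64(55.0), np.float64(111.1))
196 (np.float64(55.0), np.float64(106.3))
202 (np.float64(55.1), np.float64(101.3))
208 (np.float64(55.1), np.float64(96.4))
214 (np.float64(54.6), np.float64(90.7))
220 (np.float64(54.6), np.float64(85.6))
nose 209 0 0 
nose 211 236 242 (np.float64(54.9), np.float64(100.5))
nose 213 235 244 (np.float64(55.2), np.float64(99.4))
nose 215 234 246 (np.float64(55.5), np.float64(98.3))
nose 217 235 248 (np.float64(55.5), np.float64(96.9))
nose 219 236 250 (np.float64(55.6), np.float64(95.4))
nose 221 237 252 (np.float64(55.7), np.float64(93.9))
nose 223 239 251 (np.float64(56.0), np.float64(92.8))
```

About 0.5–1° remains. One small nudge more.

Call:
{"api": "carry_out", "payload": {"deltas": [0,0,0,0.0009,0.0011,0,1,0,0,0,0,0,0,1,0,0,0,0,0,0,1,0,0,0,0,0,0,1,0,0,0,0,0,0,1,0,0,0,0,0,0,1]}}

```text
clock: 15.28
eef_pos: [636.5, 313.0, 60.3]
tool_rot: [-3.137, 0.003, 0.289]
force: [-7.4, 3.4, 7.4]
width: 24.3
gripper_force: 59.0
```

```bash
python3 nose.py
```

```text
tcp (np.float64(55.6), np.float64(81.1)) [636.5 313.   60.3] [-7.   4.5  7.7] 24.241374274733158
190 (np.float64(54.7), np.float64(111.5))
196 (np.float64(55.1), np.float64(107.2))
202 (np.float64(55.0), np.float64(102.1))
208 (np.float64(55.1), np.float64(97.2))
214 (np.float64(54.3), np.float64(91.2))
220 (np.float64(54.1), np.float64(85.9))
nose 209 0 0 
nose 211 237 243 (np.float64(54.0), np.float64(100.2))
nose 213 235 245 (np.float64(54.4), np.float64(99.3))
nose 215 235 247 (np.float64(54.6), np.float64(98.0))
nose 217 235 248 (np.float64(54.9), np.float64(96.9))
nose 219 236 250 (np.float64(55.0), np.float64(95.4))
nose 221 238 252 (np.float64(54.9), np.float64(93.7))
nose 223 239 251 (np.float64(55.4), np.float64(92.8))
```

The nose reads about 54.9° against the line's 55.0°. The force is about 8 N, as expected at highest lift, and the grip is firm, so I'm handing in.

```bash
python3 -c "
from cell import ctrl
print(ctrl.finish_job())"
```

```text
the job is handed in; nothing more can be done
None
```

I pushed the slide to its end stop and carried the blank up to the steel stop. The gripper is still holding the cam lever within about 0.5° of the yellow line. On the first push the right finger caught the lathe headstock, with forces up to about 24 N, so I backed off and finished from behind the grip. I handed the job in at about 15 s and got no verdict back.

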